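# Correct a wrongly picked kit

## Task

The kit between the two dividers of the blue shelf should have one of each of the three kinds of part, but it was picked wrongly: one kind is there twice and another is missing. Take one of the doubled parts out and stand it upright in the steel returns tray, then stand a spare of the missing kind from the shelf's end sections upright on the freed place, centred in its white circle so that the row is neat. Set the parts down gently, tip nothing over, and leave all the other parts and the things on the bench where they are.

Things in the scene. Friction and masses are not known exactly. Their poses are not given: they have to be found in the camera images.
- cartridge_1: Spring cartridge, slim and tall: black plastic foot 50 mm across, 26 mm high, then a steel coil spring 40 mm across, then a plain round black cap 46 mm across from 70 to 108 mm height (grip here); 110 mm tall, about 0.25 kg. One of two alike, in the kit or among the spares at the start. Loose, upright, round about its z axis; origin at the centre of its underside.
- cartridge_2: Spring cartridge, slim and tall: black plastic foot 50 mm across, 26 mm high, then a steel coil spring 40 mm across, then a plain round black cap 46 mm across from 70 to 108 mm height (grip here); 110 mm tall, about 0.25 kg. One of two alike, in the kit or among the spares at the start. Loose, upright, round about its z axis; origin at the centre of its underside.
- buffer_1: Bellows buffer, ribbed black rubber: two fat rings 62 and 60 mm across up to 49 mm height, then a plain round neck 50 mm across from 53 to 88 mm height (grip here); 90 mm tall, about 0.22 kg. One of two alike, in the kit or among the spares at the start. Loose, upright, round about its z axis; origin at the centre of its underside.
- buffer_2: Bellows buffer, ribbed black rubber: two fat rings 62 and 60 mm across up to 49 mm height, then a plain round neck 50 mm across from 53 to 88 mm height (grip here); 90 mm tall, about 0.22 kg. One of two alike, in the kit or among the spares at the start. Loose, upright, round about its z axis; origin at the centre of its underside.
- bush_1: Flanged bush, low: black plastic flange 68 mm across, 13 mm high, small ribs up to 25 mm height, then a plain round body 44 mm across up to 70 mm height (grip here), steel sleeve on top; 73 mm tall, about 0.28 kg. One of two alike, in the kit or among the spares at the start. Loose, upright, round about its z axis; origin at the centre of its underside.
- bush_2: Flanged bush, low: black plastic flange 68 mm across, 13 mm high, small ribs up to 25 mm height, then a plain round body 44 mm across up to 70 mm height (grip here), steel sleeve on top; 73 mm tall, about 0.28 kg. One of two alike, in the kit or among the spares at the start. Loose, upright, round about its z axis; origin at the centre of its underside.
- shelf: Fixed low blue board, 100 mm deep (x), 800 mm long (y), top 12 mm above the bench; origin at the centre of its underside. Two dividers, 10 mm thick, tops 62 mm above the bench, cross it at y = -160 and +160 mm; between them the kit section, outside them the spares (two at y about 240 and 330 mm, one at about -330 mm).
- place0 (a point): Centre of the kit place at the +y end of the shelf's kit section, on the board's top face, marked by a thin white circle 76 mm across; neighbouring places are 90 mm apart. Axes as the shelf's.
- place1 (a point): Centre of the kit place in the middle of the shelf's kit section, on the board's top face, marked by a thin white circle 76 mm across; neighbouring places are 90 mm apart. Axes as the shelf's.
- place2 (a point): Centre of the kit place at the -y end of the shelf's kit section, on the board's top face, marked by a thin white circle 76 mm across; neighbouring places are 90 mm apart. Axes as the shelf's.
- tray: Fixed open steel returns tray beyond the shelf, 120 mm (its x) by 200 mm (its y), rim 30 mm high, walls and floor 4 mm thick; origin at the centre of its underside. Empty at the start.
- housing: Bystander: black plastic latch housing, an open box with two flat lugs, 190 x 70 mm, 42 mm high, lying on the bench; origin at the centre of its underside.
- oil_bottle: Bystander: grey plastic oil bottle, 64 mm across, 170 mm tall, standing on the bench; origin at the centre of its underside.
- wrench: Bystander: steel wrench, 190 mm long, lying on the bench; origin under its middle.
Mind the look-alikes: they are no part of the job. Leave any orange or turquoise look-alike of the buffer_2 alone. What is shaped like the bush_1 but green is not meant.

How it is judged (in metres and radians):
At the end, for the whole second after the job is handed in: Each of the three kinds stands on one of the three kit places, within 16 mm of its centre; one part stands on the tray's floor; the four parts that need no handling are within 25 mm of where they started; all six are upright within 0.1 rad and at rest ((distance between any of cartridge_1, cartridge_2 and place0 below 0.016 m or distance between any of cartridge_1, cartridge_2 and place1 below 0.016 m or distance between any of cartridge_1, cartridge_2 and place2 below 0.016 m) and (distance between any of buffer_1, buffer_2 and place0 below 0.016 m or distance between any of buffer_1, buffer_2 and place1 below 0.016 m or distance between any of buffer_1, buffer_2 and place2 below 0.016 m) and (distance between any of bush_1, bush_2 and place0 below 0.016 m or distance between any of bush_1, bush_2 and place1 below 0.016 m or distance between any of bush_1, bush_2 and place2 below 0.016 m) and ((x of cartridge_1 in the frame of tray between -0.055 and 0.055 m and y of cartridge_1 in the frame of tray between -0.095 and 0.095 m and z of cartridge_1 in the frame of tray below 0.015 m) or (x of cartridge_2 in the frame of tray between -0.055 and 0.055 m and y of cartridge_2 in the frame of tray between -0.095 and 0.095 m and z of cartridge_2 in the frame of tray below 0.015 m) or (x of buffer_1 in the frame of tray between -0.055 and 0.055 m and y of buffer_1 in the frame of tray between -0.095 and 0.095 m and z of buffer_1 in the frame of tray below 0.015 m) or (x of buffer_2 in the frame of tray between -0.055 and 0.055 m and y of buffer_2 in the frame of tray between -0.095 and 0.095 m and z of buffer_2 in the frame of tray below 0.015 m) or (x of bush_1 in the frame of tray between -0.055 and 0.055 m and y of bush_1 in the frame of tray between -0.095 and 0.095 m and z of bush_1 in the frame of tray below 0.015 m) or (x of bush_2 in the frame of tray between -0.055 and 0.055 m and y of bush_2 in the frame of tray between -0.095 and 0.095 m and z of bush_2 in the frame of tray below 0.015 m)) and (distance of each of buffer_1, buffer_2, bush_1, bush_2 from where it was at the start of the episode below 0.025 m or distance of each of cartridge_2, buffer_2, bush_1, bush_2 from where it was at the start of the episode below 0.025 m or distance of each of cartridge_1, buffer_2, bush_1, bush_2 from where it was at the start of the episode below 0.025 m or distance of each of cartridge_1, cartridge_2, bush_1, bush_2 from where it was at the start of the episode below 0.025 m or distance of each of cartridge_1, cartridge_2, buffer_2, bush_2 from where it was at the start of the episode below 0.025 m or distance of each of cartridge_1, cartridge_2, buffer_2, bush_1 from where it was at the start of the episode below 0.025 m or distance of each of cartridge_2, buffer_1, bush_1, bush_2 from where it was at the start of the episode below 0.025 m or distance of each of cartridge_1, buffer_1, bush_1, bush_2 from where it was at the start of the episode below 0.025 m or distance of each of cartridge_1, cartridge_2, buffer_1, bush_2 from where it was at the start of the episode below 0.025 m or distance of each of cartridge_1, cartridge_2, buffer_1, bush_1 from where it was at the start of the episode below 0.025 m or distance of each of cartridge_2, buffer_1, buffer_2, bush_2 from where it was at the start of the episode below 0.025 m or distance of each of cartridge_1, buffer_1, buffer_2, bush_2 from where it was at the start of the episode below 0.025 m or distance of each of cartridge_1, cartridge_2, buffer_1, buffer_2 from where it was at the start of the episode below 0.025 m or distance of each of cartridge_2, buffer_1, buffer_2, bush_1 from where it was at the start of the episode below 0.025 m or distance of each of cartridge_1, buffer_1, buffer_2, bush_1 from where it was at the start of the episode below 0.025 m) and angle between each of cartridge_1, cartridge_2, buffer_1, buffer_2, bush_1, bush_2's own z axis and vertical below 0.1 rad and linear speed of each of cartridge_1, cartridge_2, buffer_1, buffer_2, bush_1, bush_2 below 0.02 m/s); the robot touches nothing.
It fails at once if a kit part or spare is tipped over (more than 0.6 rad from upright) (angle between any of cartridge_1, cartridge_2, buffer_1, buffer_2, bush_1, bush_2's own z axis and vertical above 0.6 rad).
It fails at once if a part is slammed down on the shelf or tray (more than 45 N) (contact force between any of cartridge_1, cartridge_2, buffer_1, buffer_2, bush_1, bush_2 and shelf above 45 N or contact force between any of cartridge_1, cartridge_2, buffer_1, buffer_2, bush_1, bush_2 and tray above 45 N).
It fails at once if the latch housing, oil bottle or wrench is moved more than 30 mm (distance of any of housing, oil_bottle, wrench from where it was at the start of the episode above 0.03 m).
It also fails if it takes over 64 s, if anything falls off the work surface, if the arm or the gripper's body presses on something with over 40 N, if the wrist force passes 120 N, or if a joint passes its speed limit or range.

## Robot

A 7-joint arm with a two-finger parallel gripper is mounted at the origin on the work surface. World frame = base frame: x ahead of the robot, y to its left, z up, the work surface at z = 0. Lengths are in mm, angles in degrees, forces in N, time in s.
With the tool pointing down it reaches from about 425 to 800 mm from the base axis. Payload 8.3 kg.
Tool frame: the origin (TCP) lies at the very end of the fingers, on their centre line; the grasp point (between the pads) lies 19 mm behind it; z points along the fingers, y is the line along which they close (so a half turn about z gives the same grasp; the last joint's range is limited). The gripper opens to 85 mm and grips with 20 to 120 N. Pads are 22 mm wide; open, the fingers measure 114 mm over their backs; the gripper's body (76 mm by 85 mm) begins 54 mm behind the grasp point. The pads swing forward as they close: fully open they stand 13 mm farther back than shut.
Start: joints at [-3.604, 21.967, 0.94, 78.501, -0.361, 79.538, -2.664], TCP at [624.982, 0.047, 231.279] pointing down, gripper open.
Joint ranges: [-169.22, 169.22], [-14.56, 117.87], [-87.37, 89.26], [10.42, 133.3], [-82.24, 262.24], [0.94, 117.77], [-172.7, 172.7]. Speed limits (degrees/s): [136.94, 136.94, 172.46, 172.46, 180, 180, 180].

## Interface

Orientations are given as a 3x3 rotation matrix whose columns are the frame's x, y, z axes.
In Python, from workcell import bot gives the robot as it stands. The module is installed in compiled form; this text tells all that it offers.
- The arm moves only by the tool send_rows, never from a script. Its argument "commands" is a list of rows, each an object with "delta_rot": the turn, a rotation vector about the tool's x, y, z in rad, a list of three; "offset": the shift along the tool's x, y, z in m, a list of three; "gripper": the finger opening in m, from 0 to 0.0854. In form: [{"delta_rot": [ax, ay, az], "offset": [dx, dy, dz], "gripper": gripper}, ...]. A call has 1 to 8 rows; each row shifts and turns the commanded pose from where the row before left it, along the tool's axes as they then stand; what a row does not reach is not made up. A row lasts 1/8 s, in which the tool goes at most 62.5 mm and 10.7 degrees, less where a joint would pass 70% of its speed; a pose out of reach is approached as far as the arm can. A call is refused whole if a number of a shift passes 0.0625 or a number of a turn 0.188, either way. A call with a gripper value outside its range is refused whole. The fingers move at their own pace and stop on an object; the grip force is fixed at half the most. Time passes only in rows, so rows that do not move let the fingers close. It gives the time, the measured TCP pose, the force, the opening and the grip force at its end, in the units of the state.
- bot.read_state(): the state, without advancing time (a new reading comes with each control period).
- bot.read_camera(name): name is "scene" or "side" or "wrist"; returns the picture (480x640x3 uint8, red, green, blue); there is no depth.
- bot.camera_info(name): a dict with "K" (3x3 intrinsics, pixels), "k1" (the pictures are not rectified: a ray, as slopes to the right and down, at radius r is drawn at 1 + k1 r^2 times it, then the intrinsics apply), "rvec" (rotation vector, rad) and "tvec" (3), from world to camera coordinates, as OpenCV has them. Camera axes: x right, y down, z forward; pixel columns grow to the right and rows downward; lengths in mm; the calibration is good to about 2 mm. A picture is of the moment at which its call begins: read the wrist's pose just before it. camera_info takes no time and is no camera call; for the wrist camera it gives the pose at the moment of the call.
- bot.close_job(): hands the job in; it is judged then, once.
Trained networks look in the newest picture that a camera, given by its name, has taken for a name from the list of things; names that differ only in an ending like _2 or _b are one class to them, and where a whole thing is asked for, a point or a joint stands for the part that bears it (a point fixed in the world has none). Each returns a list of dicts, best first, with "conf" (0 to 1); they miss things now and then, are a little off and sometimes report something else, mostly with a low value. They report only what shows in the picture. A call takes as long as a camera call. They do not tell look-alikes from the thing itself.
- bot.silhouettes(camera, label): "pixels" (480x640 bool, what is visible of it) and "centre" ([column, row] in pixels, amid what is visible of it).
The state is a dict: "clock": time; "qpos": joint angles; "qd": joint speeds; "effort": joint torques, N m; "eef_pos": TCP position; "tool_rot": TCP orientation; "contact_force": force on the tool from outside, world axes, zero at the start; "moment": the same for the moment, N m; "gripper_width": opening from 0.0 (shut) to 1.0 (fully open); "grip_force": force on a finger pad.
Only numpy, scipy, OpenCV 4.12 (cv2) and the standard library are available. Lean on these libraries where they do the work, as an engineer would, in place of code of your own. Each camera call takes 0.05 s, during which the arm holds its last target. There are 200 camera calls.

## Working session

There is one attempt and no reset: what is moved stays moved. The work goes in short steps, Python scripts to look and compute and a tool call to move; the robot and the scene stay as the last step left them, time stands still between calls to the robot, and variables do not carry over. Pictures are saved under pics/ and viewed, at most 10 in all, crops included, and the job is handed in when it is done.

Besides the shell and the picture viewer there is one more tool, called after ">>>" as name(argument=value, ...), one argument or row to a line, values as JSON. send_rows: Moves the arm, as the interface text tells. Its arguments: {"type":"object","properties":{"commands":{"type":"array"}},"required":["commands"]}

```bash
mkdir -p pics; cat > h.py <<'E'
import numpy as np, cv2
from workcell import bot
def cam(n):
    c=bot.camera_info(n); R,_=cv2.Rodrigues(np.array(c["rvec"],float)); return np.array(c["K"],float),float(c["k1"]),R,np.array(c["tvec"],float).ravel()
def ray(c,uv):
    K,k1,R,t=c; p=cv2.undistortPoints(np.array([[uv]],float),K,np.array([k1,0,0,0,0.]))[0,0]
    d=R.T@np.array([p[0],p[1],1]); return -R.T@t,d/np.linalg.norm(d)
def onz(c,uv,z):
    o,d=ray(c,uv); return o+d*(z-o[2])/d[2]
def proj(c,X):
    K,k1,R,t=c; r,_=cv2.Rodrigues(R); return cv2.projectPoints(np.array(X,float).reshape(-1,1,3),r,t,K,np.array([k1,0,0,0,0.]))[0][:,0]
def tri(rs):
    A=0;b=0
    for o,d in rs:
        M=np.eye(3)-np.outer(d,d);A=A+M;b=b+M@o
    return np.linalg.solve(A,b)
E
python3 - <<'E'
from h import *
np.set_printoptions(precision=1,suppress=True)
for n in ["scene","side","wrist"]:
    im=bot.read_camera(n); cv2.imwrite(f"pics/{n}0.png",im[:,:,::-1]); c=cam(n); print(n,-c[2].T@c[3], c[0][0,0],c[1], c[2][2])
    if n!="wrist":
        for l in ["cartridge_1","buffer_1","bush_1","tray","shelf","housing","oil_bottle","wrench"]:
            print(l,[(round(s["conf"],2),np.round(s["centre"]).tolist(),int(s["pixels"].sum())) for s in bot.silhouettes(n,l)])
print(bot.read_state())
E
```

```text
scene [1470.5 -453.5  896.2] 531.4726322099043 -0.1620030974655859 [-0.7  0.4 -0.6]
cartridge_1 [(0.85, [292.0, 210.0], 700), (0.55, [339.0, 198.0], 637)]
buffer_1 [(0.91, [397.0, 175.0], 585), (0.78, [369.0, 190.0], 632), (0.75, [412.0, 197.0], 213), (0.56, [135.0, 266.0], 886)]
bush_1 [(0.85, [229.0, 240.0], 677), (0.75, [335.0, 247.0], 689), (0.6, [260.0, 230.0], 602)]
tray []
shelf [(0.72, [224.0, 255.0], 6168)]
housing [(0.78, [171.0, 343.0], 2546)]
oil_bottle [(0.65, [414.0, 231.0], 1349)]
wrench [(0.75, [337.0, 316.0], 618)]
side [ 181.7 -827.5  925.4] 614.4422774963633 0.07074816127623815 [ 0.3  0.7 -0.7]
cartridge_1 [(0.89, [254.0, 235.0], 994), (0.73, [230.0, 194.0], 958)]
buffer_1 [(0.89, [195.0, 152.0], 835), (0.8, [254.0, 153.0], 899), (0.74, [218.0, 169.0], 581), (0.68, [298.0, 352.0], 9985), (0.58, [336.0, 405.0], 1796), (0.48, [391.0, 237.0], 520)]
bush_1 [(0.92, [264.0, 273.0], 1034), (0.72, [302.0, 225.0], 887), (0.66, [285.0, 304.0], 1149), (0.22, [216.0, 170.0], 604)]
tray [(0.63, [377.0, 289.0], 5229)]
shelf [(0.87, [295.0, 351.0], 10415), (0.69, [387.0, 236.0], 710)]
housing [(0.88, [448.0, 366.0], 3987), (0.28, [309.0, 168.0], 571)]
oil_bottle [(0.83, [309.0, 171.0], 518)]
wrench [(0.7, [388.0, 236.0], 713)]
wrist [624.8  83.2 372.2] 357.6795765270763 -0.0196879120901642 [-0.  -0.3 -0.9]
{'clock': 0.95, 'qpos': array([-3.6, 22. ,  0.9, 78.5, -0.4, 79.5, -2.7]), 'qd': array([-0. ,  0. ,  0. ,  0. , -0. ,  0. , -0.1]), 'effort': array([  0. , -62.7,   0.8, -37.2,   0. ,   0. ,  -0. ]), 'eef_pos': array([625. ,   0.1, 231.3]), 'tool_rot': array([[-0.,  1., -0.],
       [ 1.,  0.,  0.],
       [ 0., -0., -1.]]), 'contact_force': array([ 0.6,  0.2, -0.5]), 'moment': array([ 0., -0., -0.]), 'grip_force': 0.0, 'gripper_width': 0.9995787431071098}
```

View pics/scene0.png

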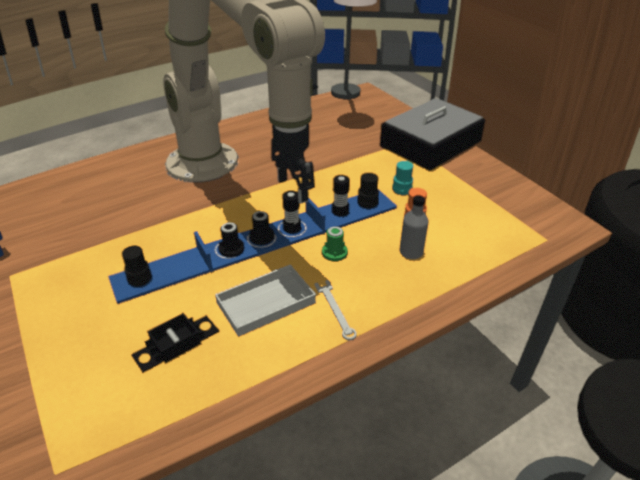

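View pics/side0.png

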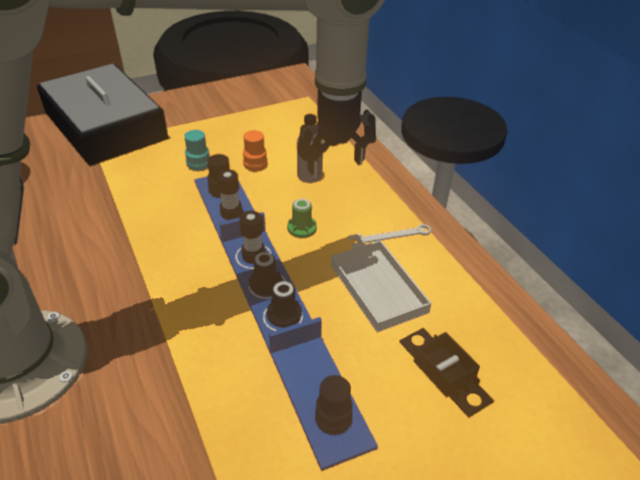

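Kit from the pictures, scene / side pixels:
- Bushes at (229,240) / (285,304) and (260,230) / (264,273).
- Cartridge at (292,210) / (254,235).

So the bush is doubled and the buffer is missing. The spare candidates are:
- The lone black buffer at scene (135,266) / side (336,405).
- The black buffer at scene (369,190) / side (218,169).
- The turquoise (403,178), orange (416,200) and green (335,243) items are look-alikes off the shelf, so I leave them alone.

I triangulate next and crop the targets to confirm.

```bash
python3 - <<'E'
from h import *
np.set_printoptions(precision=1,suppress=True)
a,b=cam("scene"),cam("side")
P=dict(bushEnd=((229,240),(285,304)),bushMid=((260,230),(264,273)),cartKit=((292,210),(254,235)),bufLone=((135,266),(336,405)),bufFar=((369,190),(218,169)),cartSp=((339,198),(230,194)),bottle=((414,231),(309,160)),wrench=((337,316),(388,236)),housing=((171,343),(448,366)))
for k,(u,v) in P.items():
    X=tri([ray(a,u),ray(b,v)]); print(k,X, proj(a,X)[0]-u,proj(b,X)[0]-v)
# tray rim corners: scene, side
for u,v in [((292,268),(332,268)),((314,298),(378,327)),((217,297),(429,304))]: print("tray?",u,onz(a,u,30),v,onz(b,v,30))
print("tray mask",onz(b,(377,289),10))
for n,v in [("side",(376,463-0)),("scene",(114,299))]:pass
# shelf end corners on z=12
for u in [(109,278),(118,299),(396,206),(381,194)]: print("shelf",onz(a,u,12))
for v in [(323,466),(376,447),(197,180)]: print("shelf side",onz(b,v,12))
im=cv2.imread("pics/scene0.png")[150:310,95:405]; im2=cv2.imread("pics/side0.png")[130:460,170:450]
cv2.imwrite("pics/crop.png",np.hstack([cv2.resize(im,(480,248)).copy() if 0 else cv2.copyMakeBorder(cv2.resize(im,(465,240),interpolation=2),0,156,0,0,0),cv2.resize(im2,(335,396),interpolation=2)]))
E
```

```text
bushEnd [ 472.9 -108.1   45.9] [-0.  0.] [-0. -0.]
bushMid [468.7 -16.3  41.3] [ 0.7 -1.2] [0.9 1.6]
cartKit [480.   70.8  73.8] [-0.3  0.6] [-0.4 -0.8]
bufLone [ 458.7 -349.    58.1] [-0.2  0.3] [-0.3 -0.5]
bufFar [489.2 316.4  64.6] [ 1.1 -2.2] [1.3 2.7]
cartSp [483.  218.9  66.1] [ 0.7 -1.4] [0.9 1.7]
bottle [705.7 293.3  58.8] [-1.4  2.5] [-1.2 -2.8]
wrench [784.   21.2 -10.8] [ 1.5 -2.2] [1.4 2.3]
housing [ 690.  -343.9   16.5] [ 1.2 -1.3] [1.4 1.7]
tray? (292, 268) [631.6 -14.6  30. ] (332, 268) [604.2 -45.4  30. ]
tray? (314, 298) [745.4 -21.2  30. ] (378, 327) [ 613.5 -219.6   30. ]
tray? (217, 297) [ 628.3 -209.7   30. ] (429, 304) [ 731.7 -211.    30. ]
tray mask [ 670.1 -119.3   10. ]
shelf [ 411.6 -413.2   12. ]
shelf [ 495.8 -412.8   12. ]
shelf [540.5 374.3  12. ]
shelf [470.1 373.6  12. ]
shelf side [ 406.6 -412.2   12. ]
shelf side [ 497.4 -419.4   12. ]
shelf side [448.  375.7  12. ]
```

View pics/crop.png

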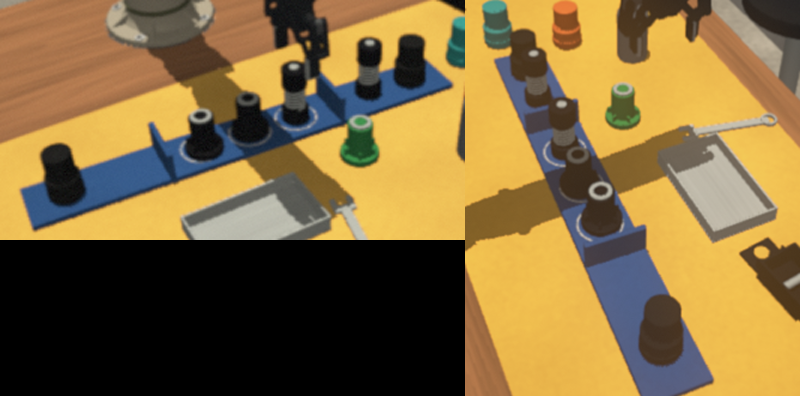

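The crops confirm it. The two bushes (wide flange, steel sleeve) stand in the kit at the -y end and in the middle. The lone spare is a plain black ringed buffer. I'll return the -y end bush, and its place gets the lone buffer. First I move over that bush to look from near.

>>> send_rows(
  commands=[
    {"delta_rot":[0,0,0],"offset":[-0.027,-0.038,0],"gripper":0.085},
    {"delta_rot":[0,0,0],"offset":[-0.027,-0.038,0],"gripper":0.085},
    {"delta_rot":[0,0,0],"offset":[-0.027,-0.038,0],"gripper":0.085},
    {"delta_rot":[0,0,0],"offset":[-0.027,-0.038,0],"gripper":0.085},
    {"delta_rot":[0,0,0],"offset":[0,0,0],"gripper":0.085},
    {"delta_rot":[0,0,0],"offset":[0,0,0],"gripper":0.085},
  ],
)

```text
clock: 1.7
eef_pos: [473.4, -107.5, 231.6]
tool_rot: [[-0.0, 1.0, 0.001], [1.0, 0.0, 0.0], [0.0, 0.001, -1.0]]
contact_force: [-0.5, 0.3, 0.3]
gripper_width: 0.997
grip_force: 0.0
```

```bash
cat > look.py <<'E'
import sys,pickle
from h import *
np.set_printoptions(precision=1,suppress=True)
tag=sys.argv[1]
s=bot.read_state(); c=cam("wrist"); im=bot.read_camera("wrist"); cv2.imwrite(f"pics/{tag}.png",im[:,:,::-1])
print(s["clock"],s["eef_pos"],s["contact_force"],s["gripper_width"])
D={}
for l in sys.argv[2:]:
    D[l]=bot.silhouettes("wrist",l)
    for d in D[l]:
        ys,xs=np.where(d["pixels"]); print(l,round(d["conf"],2),np.round(d["centre"]),[xs.min(),xs.max(),ys.min(),ys.max()],onz(c,d["centre"],45))
pickle.dump((s,c,im,D),open(f"{tag}.pkl","wb"))
E
python3 look.py w1 bush buffer tray 2>&1 | tail -12
```

```text
1.7 [ 473.4 -107.5  231.6] [-0.5  0.3  0.3] 0.996829856454648
bush 0.91 [317. 200.] [np.int64(285), np.int64(352), np.int64(163), np.int64(237)] [468.7 -98.5  45. ]
bush 0.68 [313. 100.] [np.int64(279), np.int64(352), np.int64(65), np.int64(141)] [465.4 -11.1  45. ]
buffer 0.83 [306. 400.] [np.int64(281), np.int64(332), np.int64(370), np.int64(429)] [ 455.6 -333.1   45. ]
tray 0.88 [517. 194.] [np.int64(446), np.int64(608), np.int64(100), np.int64(297)] [655.6 -92.5  45. ]
```

View pics/w1.png

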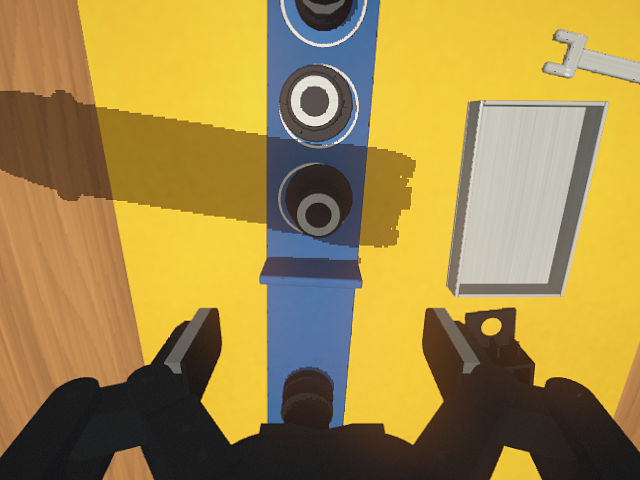

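View w1 shows the end bush with its steel top at (319,214) and flange around (317,198). The middle bush is at (313,100), the divider at (312,272), the lone buffer at (307,400) and the tray at (525,200). I now fit the shelf circles and the part outlines.

```bash
cat > fit.py <<'E'
import pickle
from h import *
from scipy.optimize import minimize, least_squares
PR=dict(bush=[(0,34),(13,34),(14,24),(70,22),(73,15)],buffer=[(0,31),(24,31),(25,30),(49,30),(53,25),(88,25),(90,22)])
A=np.linspace(0,2*np.pi,48)
def render(c,kind,x,y,zb):
    m=np.zeros((480,640),np.uint8); P=PR[kind]
    for (z0,r0),(z1,r1) in zip(P,P[1:]):
        q=np.vstack([np.c_[x+r*np.cos(A),y+r*np.sin(A),0*A+zb+z] for z,r in((z0,r0),(z1,r1))])
        cv2.fillConvexPoly(m,np.round(cv2.convexHull(proj(c,q).astype(np.float32))*16).astype(np.int32),1,shift=4)
    return m>0
def fitpart(c,mask,kind,x0,zb):
    def f(p):
        r=render(c,kind,p[0],p[1],zb); return 1-(r&mask).sum()/max(1,(r|mask).sum())
    S=[[x0[0],x0[1]],[x0[0]+12,x0[1]],[x0[0],x0[1]+12]]
    o=minimize(f,x0[:2],method="Nelder-Mead",options=dict(initial_simplex=S,xatol=.1,fatol=1e-4))
    return o.x,1-o.fun
def circles(c,im,p0,places,r0=37.5):
    """p0=(x,y,th) of place1; fit white circle pixels to the three places"""
    hsv=cv2.cvtColor(im,cv2.COLOR_RGB2HSV); vs,us=np.where((hsv[...,1]<90)&(hsv[...,2]>70))
    W=np.array([onz(c,(u,v),12)[:2] for u,v in zip(us,vs)]) if len(us)<60000 else None
    p=np.array(p0,float); 
    for tol in (9,6,4,3):
        def cs(p): return np.array([[p[0]-np.sin(p[2])*90*k,p[1]+np.cos(p[2])*90*k] for k in places])
        def res(p,W): 
            d=np.linalg.norm(W[:,None]-cs(p)[None],axis=2)-r0; return d[np.arange(len(W)),np.abs(d).argmin(1)]
        sel=W[np.abs(res(p,W))<tol]; p=least_squares(res,p,args=(sel,),loss="soft_l1").x
    return p,len(sel),np.abs(res(p,sel)).mean()
E
python3 - <<'E'
from fit import *
np.set_printoptions(precision=2,suppress=True)
s,c,im,D=pickle.load(open("w1.pkl","rb"))
p,n,e=circles(c,im,(471,-18,-.045),(1,0,-1)); print("place1,th",p,n,e,"place2",p[0]+np.sin(p[2])*90,p[1]-np.cos(p[2])*90)
for d,k,g in [(D["bush"][0],"bush",(472,-108)),(D["bush"][1],"bush",(469,-17)),(D["buffer"][0],"buffer",(459,-349))]:
    print(k,fitpart(c,d["pixels"],k,g,12))
for z in (83,85,87): print("top",onz(c,(318.5,214.5),z),onz(c,(316,100.5),z))
m=D["tray"][0]["pixels"]
for u in [(480,102),(607,101),(562,296),(446,293)]: print("tray rim",onz(c,u,30))
# side/scene fit
for n,us in (("scene",[(229,240),(135,266)]),("side",[(285,304),(336,405)])):
    cc=cam(n); bot.read_camera(n)
    for k,u,g in zip(("bush","buffer"),us,((472,-108),(459,-349))):
        L=bot.silhouettes(n,k); d=min(L,key=lambda d:np.hypot(*(np.array(d["centre"])-u)))
        print(n,k,np.round(d["centre"]),fitpart(cc,d["pixels"],k,g,12))
E
```

```text
place1,th [470.17 -15.63  -0.04] 2025 1.1341437098513403 place2 466.35803578635574 -105.54958738441795
bush (array([ 470.15, -102.2 ]), np.float64(0.9473813020068527))
bush (array([466.88, -13.78]), np.float64(0.9454660748256183))
buffer (array([ 455.27, -346.96]), np.float64(0.556287170773152))
top [ 470.28 -102.24   83.  ] [468.57 -12.91  83.  ]
top [ 470.29 -101.71   85.  ] [468.6  -12.99  85.  ]
top [ 470.31 -101.17   87.  ] [468.63 -13.07  87.  ]
tray rim [615.44 -11.52  30.  ]
tray rim [731.65  -9.54  30.  ]
tray rim [ 732.8  -207.04   30.  ]
tray rim [ 606.06 -203.11   30.  ]
scene bush [229. 238.] (array([ 466.84, -103.02]), np.float64(0.8810160427807486))
scene buffer [138. 268.] (array([ 451.38, -345.06]), np.float64(0.9005964214711729))
side bush [264. 274.] (array([470.52, -12.24]), np.float64(0.8194675540765392))
side buffer [336. 403.] (array([ 458.64, -343.31]), np.float64(0.9179589794897449))
```

Bush at about (469.5, -103), place2 at about (466.4, -105.5), tray centre at about (672, -108), lone buffer at about (455.5, -345). The heights fit a part standing on a 12 mm board. I go down over the bush now.

>>> send_rows(
  commands=[
    {"delta_rot":[0,0,0],"offset":[0.0045,-0.004,0.035],"gripper":0.085},
    {"delta_rot":[0,0,0],"offset":[0,0,0.035],"gripper":0.085},
    {"delta_rot":[0,0,0],"offset":[0,0,0.035],"gripper":0.085},
    {"delta_rot":[0,0,0],"offset":[0,0,0.033],"gripper":0.085},
    {"delta_rot":[0,0,0],"offset":[0,0,0.02],"gripper":0.085},
    {"delta_rot":[0,0,0],"offset":[0,0,0.02],"gripper":0.085},
    {"delta_rot":[0,0,0],"offset":[0,0,0.01],"gripper":0.085},
    {"delta_rot":[0,0,0],"offset":[0,0,0],"gripper":0.085},
  ],
)

```text
clock: 3.2
eef_pos: [468.7, -103.4, 42.9]
tool_rot: [[-0.0, 1.0, -0.001], [1.0, 0.0, 0.0], [0.0, -0.001, -1.0]]
contact_force: [-0.1, 0.2, 0.3]
gripper_width: 0.99
grip_force: 0.0
```

```bash
python3 look.py w2 bush; python3 - <<'E'
import cv2,numpy as np
from workcell import bot
im=bot.read_camera("scene")[:,:,::-1]; a=cv2.imread("pics/w2.png")
cv2.imwrite("pics/w2c.png",np.hstack([cv2.resize(a,(440,330)),cv2.resize(im[160:310,170:330],(352,330),interpolation=2)]))
E
```

```text
3.2 [ 468.7 -103.4   42.9] [-0.1  0.2  0.3] 0.9901400999879848
bush 0.91 [326. 315.] [np.int64(260), np.int64(392), np.int64(220), np.int64(411)] [ 470.3 -103.4   45. ]
bush 0.7 [319.  88.] [np.int64(240), np.int64(400), np.int64(0), np.int64(178)] [467.3 -10.4  45. ]
```

View pics/w2c.png

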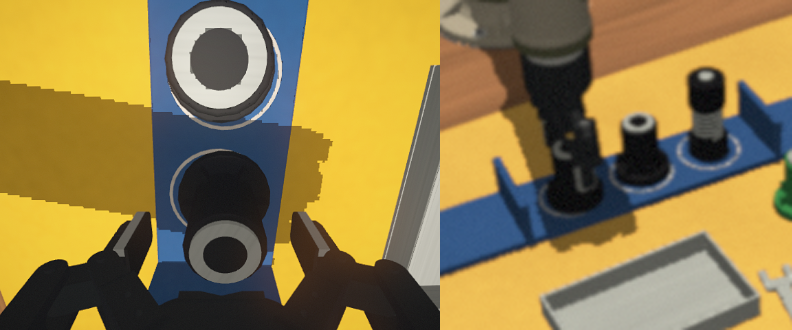

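The bush stands between the fingers: its top is at (225,250) in the left crop, the pads at (133,235) and (310,235). I close on it.

>>> send_rows(
  commands=[
    {"delta_rot":[0,0,0],"offset":[0,0,0],"gripper":0.035},
    {"delta_rot":[0,0,0],"offset":[0,0,0],"gripper":0.035},
    {"delta_rot":[0,0,0],"offset":[0,0,0],"gripper":0.035},
    {"delta_rot":[0,0,0],"offset":[0,0,0],"gripper":0.035},
    {"delta_rot":[0,0,0],"offset":[0,0,0],"gripper":0.035},
    {"delta_rot":[0,0,0],"offset":[0,0,0],"gripper":0.035},
  ],
)

```text
clock: 4.1
eef_pos: [469.7, -103.5, 44.0]
tool_rot: [[0.0, 1.0, 0.001], [1.0, -0.0, -0.0], [-0.0, 0.001, -1.0]]
contact_force: [-0.3, -0.0, 5.4]
gripper_width: 0.504
grip_force: 60.6
```

```bash
python3 - <<'E'
from fit import *
np.set_printoptions(precision=2,suppress=True)
s,c,im,D=pickle.load(open("w2.pkl","rb"))
p,n,e=circles(c,im,(470,-15.6,-.043),(0,-1)); print("place1,th",p,n,e,"place2",p[0]+np.sin(p[2])*90,p[1]-np.cos(p[2])*90)
for i,g in ((0,(470,-103)),(1,(467,-14))): print(fitpart(c,D["bush"][i]["pixels"],"bush",g,12))
print(bot.read_state())
E
```

```text
place1,th [470.23 -15.7   -0.04] 5644 1.2563230223057005 place2 466.91085701861437 -105.64374105579435
(array([ 470.06, -102.51]), np.float64(0.9207182564193065))
(array([467.72, -14.58]), np.float64(0.9358496745404675))
{'clock': 4.1, 'qpos': array([  5.32,  15.11,   3.76, 113.64,  -1.27,  51.2 ,   9.74]), 'qd': array([ 0.1 , -0.03, -0.06, -0.05,  0.  , -0.01,  0.01]), 'effort': array([  0.06, -44.52,   1.02, -27.72,   0.04,  -0.22,   0.  ]), 'eef_pos': array([ 469.7 , -103.54,   44.04]), 'tool_rot': array([[ 0.,  1.,  0.],
       [ 1., -0., -0.],
       [-0.,  0., -1.]]), 'contact_force': array([-0.31, -0.  ,  5.44]), 'moment': array([ 0.04,  0.21, -0.02]), 'grip_force': 60.589706897735596, 'gripper_width': 0.504101839559066}
```

>>> send_rows(
  commands=[
    {"delta_rot":[0,0,0],"offset":[0,0,-0.02],"gripper":0.035},
    {"delta_rot":[0,0,0],"offset":[0,0,-0.035],"gripper":0.035},
    {"delta_rot":[0,0,0],"offset":[0,0.01,-0.03],"gripper":0.035},
    {"delta_rot":[0,0,0],"offset":[-0.002,0.04,-0.01],"gripper":0.035},
    {"delta_rot":[0,0,0],"offset":[-0.002,0.042,0],"gripper":0.035},
    {"delta_rot":[0,0,0],"offset":[-0.002,0.042,0],"gripper":0.035},
    {"delta_rot":[0,0,0],"offset":[-0.002,0.042,0],"gripper":0.035},
    {"delta_rot":[0,0,0],"offset":[0,0.026,0],"gripper":0.035},
  ],
)

```text
clock: 5.1
eef_pos: [671.8, -111.3, 136.6]
tool_rot: [[-0.0, 1.0, -0.002], [1.0, 0.0, 0.0], [0.0, -0.002, -1.0]]
contact_force: [0.1, -0.1, -3.7]
gripper_width: 0.501
grip_force: 62.1
```

>>> send_rows(
  commands=[
    {"delta_rot":[0,0,0],"offset":[0,0,0.02],"gripper":0.035},
    {"delta_rot":[0,0,0],"offset":[0,0,0.03],"gripper":0.035},
    {"delta_rot":[0,0,0],"offset":[0,0,0.02],"gripper":0.035},
    {"delta_rot":[0,0,0],"offset":[0,0,0],"gripper":0.035},
    {"delta_rot":[0,0,0],"offset":[0,0,0],"gripper":0.035},
  ],
)

```text
clock: 5.72
eef_pos: [671.6, -111.5, 69.3]
tool_rot: [[0.0, 1.0, 0.001], [1.0, -0.0, -0.0], [-0.0, 0.001, -1.0]]
contact_force: [-0.2, 0.7, -3.0]
gripper_width: 0.502
grip_force: 62.4
```

```bash
python3 look.py w3 bush tray; python3 - <<'E'
import cv2,numpy as np
from workcell import bot
im=bot.read_camera("scene")[:,:,::-1];im2=bot.read_camera("side")[:,:,::-1]; a=cv2.imread("pics/w3.png")
cv2.imwrite("pics/w3c.png",np.hstack([cv2.resize(a,(360,270)),cv2.resize(im[200:350,200:350],(220,270),interpolation=2),cv2.resize(im2[200:350,300:450],(220,270),interpolation=2)]))
E
```

```text
5.725 [ 671.6 -111.5   69.3] [-0.2  0.7 -3. ] 0.5020724589516641
bush 0.97 [322. 314.] [np.int64(255), np.int64(387), np.int64(219), np.int64(409)] [ 671.5 -126.9   45. ]
```

View pics/w3c.png

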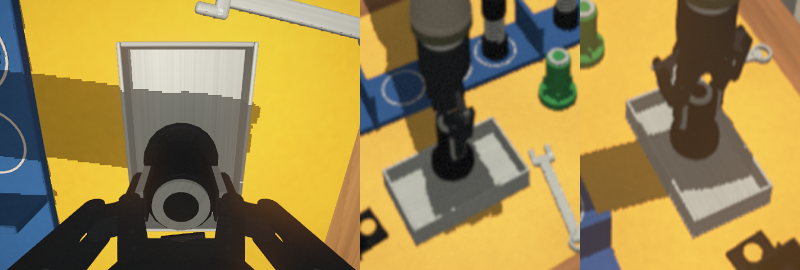

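Held upright above the tray floor, clear of the rim. I lower it gently.

>>> send_rows(
  commands=[
    {"delta_rot":[0,0,0],"offset":[0,0,0.012],"gripper":0.035},
    {"delta_rot":[0,0,0],"offset":[0,0,0.01],"gripper":0.035},
    {"delta_rot":[0,0,0],"offset":[0,0,0.005],"gripper":0.035},
    {"delta_rot":[0,0,0],"offset":[0,0,0.003],"gripper":0.035},
    {"delta_rot":[0,0,0],"offset":[0,0,0.002],"gripper":0.035},
    {"delta_rot":[0,0,0],"offset":[0,0,0.001],"gripper":0.035},
    {"delta_rot":[0,0,0],"offset":[0,0,0],"gripper":0.035},
  ],
)

```text
clock: 6.85
eef_pos: [671.1, -111.5, 36.2]
tool_rot: [[0.0, 1.0, 0.001], [1.0, -0.0, 0.0], [0.0, 0.001, -1.0]]
contact_force: [-5.0, 0.9, 4.6]
gripper_width: 0.502
grip_force: 62.9
```

Force went from -3 to +4.6 N, so the bush has touched down. I open a little and lift.

>>> send_rows(
  commands=[
    {"delta_rot":[0,0,0],"offset":[0,0,0],"gripper":0.052},
    {"delta_rot":[0,0,0],"offset":[0,0,0],"gripper":0.065},
    {"delta_rot":[0,0,0],"offset":[0,0,0],"gripper":0.065},
    {"delta_rot":[0,0,0],"offset":[0,0,-0.01],"gripper":0.065},
    {"delta_rot":[0,0,0],"offset":[0,0,-0.03],"gripper":0.065},
    {"delta_rot":[0,0,0],"offset":[0,0,-0.05],"gripper":0.075},
    {"delta_rot":[0,0,0],"offset":[0,0,-0.05],"gripper":0.085},
    {"delta_rot":[0,0,0],"offset":[0,0,-0.05],"gripper":0.085},
  ],
)

```text
clock: 7.85
eef_pos: [670.9, -111.5, 228.0]
tool_rot: [[0.0, 1.0, 0.001], [1.0, -0.0, -0.0], [-0.0, 0.001, -1.0]]
contact_force: [0.2, -0.0, 0.0]
gripper_width: 0.995
grip_force: 0.0
```

>>> send_rows(
  commands=[
    {"delta_rot":[0,0,0],"offset":[-0.039,-0.036,0],"gripper":0.085},
    {"delta_rot":[0,0,0],"offset":[-0.039,-0.036,0],"gripper":0.085},
    {"delta_rot":[0,0,0],"offset":[-0.039,-0.036,0],"gripper":0.085},
    {"delta_rot":[0,0,0],"offset":[-0.039,-0.036,0],"gripper":0.085},
    {"delta_rot":[0,0,0],"offset":[-0.039,-0.036,0],"gripper":0.085},
    {"delta_rot":[0,0,0],"offset":[-0.039,-0.036,0],"gripper":0.085},
    {"delta_rot":[0,0,0],"offset":[0,0,0],"gripper":0.085},
    {"delta_rot":[0,0,0],"offset":[0,0,0],"gripper":0.085},
  ],
)

```text
clock: 8.85
eef_pos: [455.3, -345.2, 226.0]
tool_rot: [[0.0, 1.0, 0.001], [1.0, -0.0, 0.0], [0.0, 0.001, -1.0]]
contact_force: [1.3, 0.3, 0.2]
gripper_width: 0.991
grip_force: 0.0
```

```bash
python3 look.py w4 buffer; python3 - <<'E'
from fit import *
np.set_printoptions(precision=2,suppress=True)
s,c,im,D=pickle.load(open("w4.pkl","rb"))
print(fitpart(c,D["buffer"][0]["pixels"],"buffer",(456,-345),12))
p,n,e=circles(c,im,(470,-15.6,-.043),(0,-1)); print("place1,th",p,n,e,"place2",p[0]+np.sin(p[2])*90,p[1]-np.cos(p[2])*90)
im=bot.read_camera("scene")[:,:,::-1];im2=bot.read_camera("side")[:,:,::-1]; a=cv2.imread("pics/w4.png")
cv2.imwrite("pics/w4c.png",np.hstack([cv2.resize(a,(360,270)),cv2.resize(im[190:340,180:330],(220,270),interpolation=2),cv2.resize(im2[180:360,220:440],(220,270),interpolation=2)]))
for n in("scene","side"):
    cc=cam(n)
    for d in bot.silhouettes(n,"bush"): print(n,round(d["conf"],2),np.round(d["centre"]),fitpart(cc,d["pixels"],"bush",onz(cc,d["centre"],35),12))
E
```

```text
8.85 [ 455.3 -345.2  226. ] [1.3 0.3 0.2] 0.9913581199807007
buffer 0.67 [320. 215.] [np.int64(291), np.int64(355), np.int64(173), np.int64(256)] [ 453.4 -349.3   45. ]
(array([ 455.79, -344.95]), np.float64(0.9302713987473904))
place1,th [470.   -15.6   -0.04] 0 nan place2 466.1311924947485 -105.51680781971359
scene 0.91 [261. 290.] (array([ 674.58, -114.58]), np.float64(0.9139784946236559))
scene 0.73 [338. 245.] (array([617.98, 114.6 ]), np.float64(0.8888888888888888))
scene 0.67 [262. 227.] (array([463.8 , -13.29]), np.float64(0.9342657342657342))
scene 0.61 [335. 311.] (array([834.56, -17.17]), np.float64(0.2310204081632653))
side 0.81 [300. 223.] (array([607.73, 110.21]), np.float64(0.7507598784194529))
side 0.78 [265. 279.] (array([469.5 , -13.62]), np.float64(0.9201995012468828))
side 0.45 [380. 258.] (array([723.89, -41.14]), np.float64(0.06828391734052108))fit.py:28: RuntimeWarning: Mean of empty slice.
  return p,len(sel),np.abs(res(p,sel)).mean()
  ret = ret.dtype.type(ret / rcount)
```

View pics/w4c.png

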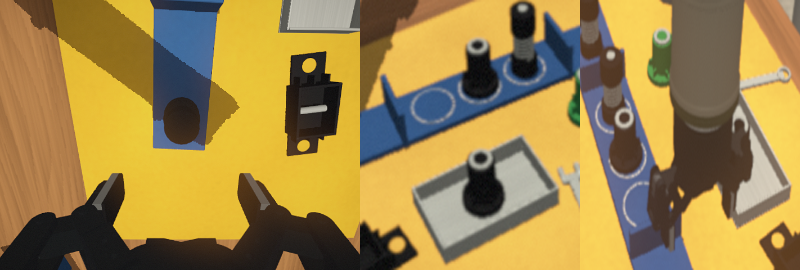

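The bush stands upright in the tray at about (674, -114) and the freed circle is clear. The buffer is at (455.6, -345), under the tool. I descend and grip.

>>> send_rows(
  commands=[
    {"delta_rot":[0,0,0],"offset":[0,0,0.035],"gripper":0.085},
    {"delta_rot":[0,0,0],"offset":[0,0,0.04],"gripper":0.085},
    {"delta_rot":[0,0,0],"offset":[0,0,0.04],"gripper":0.085},
    {"delta_rot":[0,0,0],"offset":[0,0,0.03],"gripper":0.085},
    {"delta_rot":[0,0,0],"offset":[0,0,0.018],"gripper":0.085},
    {"delta_rot":[0,0,0],"offset":[0,0,0],"gripper":0.085},
    {"delta_rot":[0,0,0],"offset":[0,0,0],"gripper":0.065},
  ],
)

```text
clock: 10.02
eef_pos: [455.8, -346.0, 63.6]
tool_rot: [[-0.0, 1.0, 0.002], [1.0, 0.0, -0.001], [-0.001, 0.002, -1.0]]
contact_force: [-0.7, 0.6, 0.1]
gripper_width: 0.814
grip_force: 0.0
```

```bash
python3 look.py w5 buffer; python3 - <<'E'
from fit import *
np.set_printoptions(precision=2,suppress=True)
s,c,im,D=pickle.load(open("w5.pkl","rb"))
print(fitpart(c,D["buffer"][0]["pixels"],"buffer",(456,-345),12))
E
```

```text
10.025 [ 455.8 -346.    63.6] [-0.7  0.6  0.1] 0.8140803597161546
buffer 0.64 [322. 323.] [np.int64(253), np.int64(394), np.int64(215), np.int64(413)] [ 455.7 -363.    45. ]
(array([ 455.88, -343.97]), np.float64(0.9484869092145529))
```

>>> send_rows(
  commands=[
    {"delta_rot":[0,0,0],"offset":[0,0,0],"gripper":0.055},
    {"delta_rot":[0,0,0],"offset":[0,0,0],"gripper":0.042},
    {"delta_rot":[0,0,0],"offset":[0,0,0],"gripper":0.042},
    {"delta_rot":[0,0,0],"offset":[0,0,0],"gripper":0.042},
    {"delta_rot":[0,0,0],"offset":[0,0,0],"gripper":0.042},
  ],
)

```text
clock: 10.75
eef_pos: [455.6, -345.8, 63.4]
tool_rot: [[-0.0, 1.0, 0.001], [1.0, 0.0, -0.001], [-0.001, 0.001, -1.0]]
contact_force: [-0.4, 1.1, 5.6]
gripper_width: 0.571
grip_force: 61.1
```

>>> send_rows(
  commands=[
    {"delta_rot":[0,0,0],"offset":[0,0,-0.02],"gripper":0.042},
    {"delta_rot":[0,0,0],"offset":[0,0,-0.035],"gripper":0.042},
    {"delta_rot":[0,0,0],"offset":[0,0,-0.035],"gripper":0.042},
    {"delta_rot":[0,0,0],"offset":[0.025,0.002,0],"gripper":0.042},
    {"delta_rot":[0,0,0],"offset":[0.042,0.003,0],"gripper":0.042},
    {"delta_rot":[0,0,0],"offset":[0.042,0.003,0],"gripper":0.042},
    {"delta_rot":[0,0,0],"offset":[0.042,0.003,0],"gripper":0.042},
    {"delta_rot":[0,0,0],"offset":[0.042,0,0],"gripper":0.042},
  ],
)

```text
clock: 11.75
eef_pos: [465.7, -151.0, 152.1]
tool_rot: [[-0.0, 1.0, -0.0], [1.0, 0.0, 0.0], [0.0, -0.0, -1.0]]
contact_force: [0.3, 0.8, -2.7]
gripper_width: 0.57
grip_force: 62.6
```

>>> send_rows(
  commands=[
    {"delta_rot":[0,0,0],"offset":[0.03,0,0],"gripper":0.042},
    {"delta_rot":[0,0,0],"offset":[0.016,0,0],"gripper":0.042},
    {"delta_rot":[0,0,0],"offset":[0,0,0.03],"gripper":0.042},
    {"delta_rot":[0,0,0],"offset":[0,0,0.02],"gripper":0.042},
    {"delta_rot":[0,0,0],"offset":[0,0,0],"gripper":0.042},
    {"delta_rot":[0,0,0],"offset":[0,0,0],"gripper":0.042},
  ],
)

```text
clock: 12.5
eef_pos: [466.4, -107.0, 103.0]
tool_rot: [[0.001, 1.0, 0.001], [1.0, -0.001, -0.0], [-0.0, 0.001, -1.0]]
contact_force: [1.4, -0.3, -2.4]
gripper_width: 0.571
grip_force: 62.5
```

```bash
python3 look.py w6 buffer bush; python3 - <<'E'
from fit import *
np.set_printoptions(precision=2,suppress=True)
s,c,im,D=pickle.load(open("w6.pkl","rb"))
zb=s["eef_pos"][2]-51.5
print("held",zb,fitpart(c,D["buffer"][0]["pixels"],"buffer",s["eef_pos"][:2],zb))
p,n,e=circles(c,im,(470,-15.6,-.043),(0,-1)); print("place1,th",p,n,e,"place2",p[0]+np.sin(p[2])*90,p[1]-np.cos(p[2])*90)
im=bot.read_camera("scene")[:,:,::-1];im2=bot.read_camera("side")[:,:,::-1]; a=cv2.imread("pics/w6.png")
cv2.imwrite("pics/w6c.png",np.hstack([cv2.resize(a,(360,270)),cv2.resize(im[160:310,170:320],(220,270),interpolation=2),cv2.resize(im2[180:360,180:400],(220,270),interpolation=2)]))
for n in("scene","side"):
    cc=cam(n)
    for d in bot.silhouettes(n,"buffer"):
        X=onz(cc,d["centre"],80)
        if np.hypot(*(X[:2]-s["eef_pos"][:2]))<60: print(n,np.round(d["centre"]),fitpart(cc,d["pixels"],"buffer",s["eef_pos"][:2],zb))
E
```

```text
12.5 [ 466.4 -107.   103. ] [ 1.4 -0.3 -2.4] 0.5710149632118819
buffer 0.98 [321. 323.] [np.int64(252), np.int64(391), np.int64(215), np.int64(415)] [ 465.4 -148.9   45. ]
bush 0.94 [323.  95.] [np.int64(266), np.int64(382), np.int64(32), np.int64(156)] [466.6 -13.2  45. ]
bush 0.56 [604. 247.] [np.int64(559), np.int64(639), np.int64(199), np.int64(299)] [635.1 -97.3  45. ]
held 51.54389539589832 (array([ 465.78, -105.19]), np.float64(0.947256667232886))
place1,th [470.97 -16.5   -0.06] 2750 1.273159711344985 place2 465.7296776620668 -106.3512245832879
scene [223. 230.] (array([ 465.02, -107.57]), np.float64(0.6610348468848997))
side [284. 289.] (array([ 468.72, -105.93]), np.float64(0.8288508557457213))
```

View pics/w6c.png

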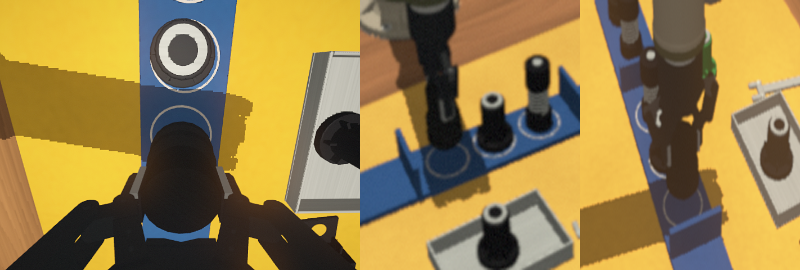

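The buffer hangs upright over the freed circle, about 1 mm off its centre. I lower it gently by about 40 mm.

>>> send_rows(
  commands=[
    {"delta_rot":[0,0,0],"offset":[0,0.0005,0.015],"gripper":0.042},
    {"delta_rot":[0,0,0],"offset":[0,0,0.012],"gripper":0.042},
    {"delta_rot":[0,0,0],"offset":[0,0,0.005],"gripper":0.042},
    {"delta_rot":[0,0,0],"offset":[0,0,0.003],"gripper":0.042},
    {"delta_rot":[0,0,0],"offset":[0,0,0.002],"gripper":0.042},
    {"delta_rot":[0,0,0],"offset":[0,0,0.001],"gripper":0.042},
    {"delta_rot":[0,0,0],"offset":[0,0,0.001],"gripper":0.042},
    {"delta_rot":[0,0,0],"offset":[0,0,0],"gripper":0.042},
  ],
)

```text
clock: 13.85
eef_pos: [466.6, -106.5, 63.4]
tool_rot: [[-0.0, 1.0, 0.0], [1.0, 0.0, 0.0], [0.0, 0.0, -1.0]]
contact_force: [0.2, 0.2, -2.1]
gripper_width: 0.573
grip_force: 62.6
```

No contact yet, so I go on in 1 mm steps.

>>> send_rows(
  commands=[
    {"delta_rot":[0,0,0],"offset":[0,0,0.001],"gripper":0.042},
    {"delta_rot":[0,0,0],"offset":[0,0,0],"gripper":0.042},
  ],
)

```text
clock: 14.1
eef_pos: [466.7, -106.5, 63.3]
tool_rot: [[-0.0, 1.0, 0.001], [1.0, 0.0, 0.0], [0.0, 0.001, -1.0]]
contact_force: [-3.1, 0.2, 8.5]
gripper_width: 0.574
grip_force: 63.6
```

Touched down (-2.1 → +8.5 N). I release and lift.

>>> send_rows(
  commands=[
    {"delta_rot":[0,0,0],"offset":[0,0,0],"gripper":0.056},
    {"delta_rot":[0,0,0],"offset":[0,0,0],"gripper":0.07},
    {"delta_rot":[0,0,0],"offset":[0,0,0],"gripper":0.07},
    {"delta_rot":[0,0,0],"offset":[0,0,-0.01],"gripper":0.07},
    {"delta_rot":[0,0,0],"offset":[0,0,-0.03],"gripper":0.075},
    {"delta_rot":[0,0,0],"offset":[0,0,-0.05],"gripper":0.085},
    {"delta_rot":[0,0,0],"offset":[0,0,-0.05],"gripper":0.085},
    {"delta_rot":[0,0,0],"offset":[0,0,-0.03],"gripper":0.085},
  ],
)

```text
clock: 15.1
eef_pos: [467.2, -106.6, 235.9]
tool_rot: [[0.0, 1.0, 0.004], [1.0, -0.0, -0.001], [-0.001, 0.004, -1.0]]
contact_force: [0.9, -0.0, 0.3]
gripper_width: 0.995
grip_force: 0.0
```

>>> send_rows(
  commands=[
    {"delta_rot":[0,0,0],"offset":[0,0,0],"gripper":0.085},
    {"delta_rot":[0,0,0],"offset":[0,0,0],"gripper":0.085},
  ],
)

```text
clock: 15.35
eef_pos: [466.2, -106.4, 232.0]
tool_rot: [[-0.0, 1.0, -0.0], [1.0, 0.0, 0.0], [0.0, -0.0, -1.0]]
contact_force: [-0.7, -0.2, 0.1]
gripper_width: 0.996
grip_force: 0.0
```

```bash
python3 look.py w7 buffer bush; python3 - <<'E'
from fit import *
np.set_printoptions(precision=2,suppress=True)
s,c,im,D=pickle.load(open("w7.pkl","rb"))
print(fitpart(c,D["buffer"][0]["pixels"],"buffer",(466,-106),12))
p,n,e=circles(c,im,(470,-15.6,-.043),(1,0,-1)); print("place1,th",p,n,e,"place2",p[0]+np.sin(p[2])*90,p[1]-np.cos(p[2])*90)
im=bot.read_camera("scene")[:,:,::-1];im2=bot.read_camera("side")[:,:,::-1]; a=cv2.imread("pics/w7.png")
cv2.imwrite("pics/w7c.png",np.hstack([cv2.resize(a,(320,270)),cv2.resize(im[150:350,110:430],(400,270),interpolation=2)]))
E
```

```text
15.35 [ 466.2 -106.4  232. ] [-0.7 -0.2  0.1] 0.9961595823683067
buffer 0.62 [325. 214.] [np.int64(291), np.int64(355), np.int64(170), np.int64(253)] [ 468.5 -111.1   45. ]
bush 0.83 [322. 104.] [np.int64(288), np.int64(360), np.int64(66), np.int64(143)] [465.2 -12.9  45. ]
bush 0.79 [529. 211.] [np.int64(483), np.int64(577), np.int64(173), np.int64(244)] [ 662.  -107.8   45. ]
bush 0.31 [317. 249.] [np.int64(267), np.int64(387), np.int64(0), np.int64(429)] [ 460.4 -146.3   45. ]
(array([ 466.51, -104.99]), np.float64(0.9621245102307358))
place1,th [469.93 -15.96  -0.05] 2110 1.1622049016613714 place2 465.7069159958555 -105.86006443360363
```

View pics/w7c.png

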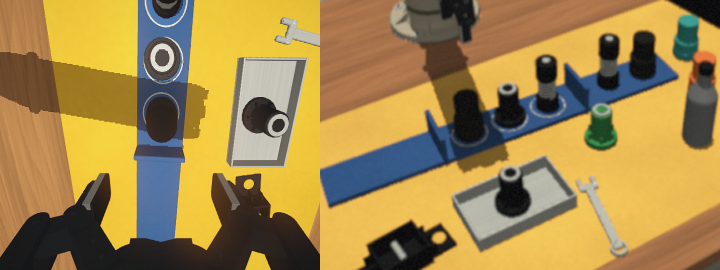

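The buffer stands at (466.5, -105.0), about 1 mm from the centre of its circle, and the bush is upright in the tray. Everything else is where it was and the arm is clear, so I hand in.

```bash
python3 -c "
from workcell import bot
print(bot.close_job())"
```

```text
the job is handed in; nothing more can be done
None
```

Handed in: one of the two doubled bushes stands upright in the returns tray, and a spare buffer stands on the freed place, about 1 mm from the centre of its circle by my measurement; the last pictures showed nothing tipped or shifted, and the verdict was not returned.

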